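Roll the long bar specimen up the gutter to its stop

ROBOT

A 7-joint arm with a two-finger parallel gripper is mounted at the origin on the work surface. World frame = base frame: x ahead of the robot, y to its left, z up, the work surface at z = 0. Lengths are in m, angles in rad, forces in N, time in s.
With the tool pointing down it reaches from about 0.4 to 0.85 m from the base axis. Payload 10.4 kg.
Tool frame: the origin (TCP) lies on the centre line of the jaws, within the pads' length; the fingertips stand r.tip_extent ahead of it and the grasp point (between the pads) lies 3 mm ahead of it (r.tip_extent is the distance from the TCP to the fingertips, in m); z points along the fingers, y is the direction in which the jaws open and shut (so a half turn about z gives the same grasp; the last joint's range is limited). The gripper opens to 87 mm and grips with 3 to 60 N. Pads are 19 mm wide; open, the fingers measure 117 mm over their backs; the gripper's body (75 mm by 190 mm) begins 51 mm behind the grasp point.
Start: joints at [-1.35, 0.332, -0.065, 1.46, 0.022, 1.35, -0.088], TCP at [0.151, 0.607, 0.245] pointing down, gripper open.
Joint ranges: [-2.6, 2.6], [-0.5, 2.12], [-1.47, 1.34], [0.16, 2.42], [-1.27, 4.41], [0.06, 2.06], [-2.6, 2.6]. Speed limits (rad/s): [2.22, 2.22, 2.79, 2.79, 3.14, 3.14, 3.14].

INTERFACE

Orientations are given as a unit quaternion [x, y, z, w].
In Python, from bench import r gives the robot as it stands. The module is installed in compiled form; this text tells all that it offers.
- The arm moves only by the shell command python3 -m jog 'ROWS' [FORCE]. ROWS is JSON, a list of rows, each a list of 5 numbers: the shift along the tool's x, y, z in cm, then the turn about the tool's z in rad, then the closure, from 0 (fully open) to 1 (shut). A call has exactly 10 rows; each row shifts and turns the pose as measured when the row begins, along the tool's axes as they then stand; what a row does not reach is not made up. A row lasts 1/10 s, in which the tool goes at most 50 mm and 8.59 degrees, less where a joint would pass 70% of its speed; a pose out of reach is approached as far as the arm can. A call with a gripper value outside its range is refused whole. The fingers move at their own pace and stop on an object; FORCE is the grip in N (left out, the last holds). Time passes only in rows, so rows that do not move let the fingers close, or fill a call up. It gives the time, the measured TCP pose, the force and the opening at its end, in the units of the state.
- r.read_state(): the state, without advancing time (a new reading comes with each control period).
- r.camera(name): name is "side" or "top"; returns a dict with "pixels" (384x512x3 uint8, red, green, blue), "fx", "fy", "cx", "cy" (pixels), "camera_from_world" (4x4, takes a point from world to camera coordinates). Camera axes: x right, y up, looking along -z (the intrinsics and any distortion apply to the point x, -y, -z); pixel columns grow to the right and rows downward; lengths in m; the calibration is good to about 2 mm. A picture is of the moment at which its call begins. There is no depth.
- r.close_job(): hands the job in, once; it reports no verdict.
The state is a dict: "time": time; "joint_positions": joint angles; "joint_vel": joint speeds; "joint_torque": joint torques, N m; "ee_pos": TCP position; "eef_rot": TCP orientation; "ft_force": force on the tool from outside, world axes, zero at the start; "torque": the same for the moment, N m; "width": finger opening in m.
Only numpy, scipy, OpenCV 4.12 (cv2) and the standard library are available. Lean on these libraries where they do the work, as an engineer would, in place of code of your own. Each camera call takes 0.05 s, during which the arm holds its last target. There are 200 camera calls.

TASK

The long round steel offcut lies at the foot of one lane of the sloped two-lane gutter. Push it up its lane with the fingertips, over the crest and down into the seat against the end stop, so that it stays there by itself and does not roll back. Do not pick it up at any point, and leave the short offcut and the things around the gutter where they are.

Things in the scene. Friction and masses are not known exactly. Their poses are not given: they have to be found in the camera images.
- long_bar: the long offcut: plain solid steel cylinder, 40 mm diameter, 48 mm long, 0.3 to 0.6 kg, smooth (it slides or rolls when pushed). Origin at its centre (middle of its axis, 20 mm from its skin); its y axis is the cylinder's axis, x and z turn with it as it rolls. It starts lying across one of the two lanes, resting on the slope against the foot lip
- short_bar: the short offcut: same steel and 40 mm diameter, but only 26 mm long. Origin at its centre, y along the cylinder. It lies at the foot of the other lane and is to be left alone
- rig: fixed gutter of smooth grey-green enamelled metal, 206 mm long, 160 mm wide. Origin on the bench under its middle; x points level, uphill along the lanes, y across, z up. Two lanes, each 56 mm wide inside, centred at y = +31 and -31 mm; side walls and divider (6 mm thick) stand 14 mm above the lane floor. A bar at the foot has its centre at x = -78 mm, 34 mm above the bench
- slope: sloped floor of the gutter, fixed to it. Origin on the floor's surface at the foot, midway between the lanes (rig x = -94 mm, 12 mm above the bench), where the foot lip begins: 6 mm thick, 12 mm high above the floor. x runs up the slope (7 degrees), y across, z square to the floor. A bar on the slope has its centre 20 mm above the floor and rolls back when let go
- crest (a point): top edge of the slope, midway between the lanes: rig x = +50 mm, 29.7 mm above the bench. Beyond it the floor steps straight down 4 mm into the level seat
- stop (a point): foot of the stop plate's face at the uphill end of the level seat, midway between the lanes: rig x = +84 mm, 25.7 mm above the bench. The plate stands 45 mm above this, across both lanes, 12 mm thick. A seated bar lies between the crest's edge and this face, its centre 20 to 22 mm before the face and 20 mm above the seat, and stays there by itself
- puck: bystander: brown resin specimen mount, 30 mm diameter, 18 mm high, standing loose beside the gutter; origin at the centre of its underside
- jar: bystander: small pale jar with a white cap, 54 mm diameter, 75 mm high, standing loose beyond the stop end of the gutter; origin at the centre of its underside
- dish: bystander: shallow steel dish, 80 mm diameter, 18 mm high, loose beside the gutter; origin at the centre of its underside
Not all that is in view belongs to the job. What is shaped like the long_bar but turquoise is not meant.

How it is judged:
At the end, for the whole second after the job is handed in: the long offcut lies at rest in the seat between crest and stop (centre within 3.5 mm of touching the stop, within 3 mm of seat height, square to the lane within 0.12 rad); the short offcut has moved less than 10 mm and the puck, jar and dish less than 20 mm (x of long_bar in the frame of rig between 0.0605 and 0.067 m and z of long_bar in the frame of rig between 0.043 and 0.048 m and angle between the y axis of long_bar and the y axis of rig, either way round below 0.12 rad and linear speed of long_bar below 0.02 m/s and distance of short_bar from where it was at the start of the episode below 0.01 m and distance of each of puck, jar, dish from where it was at the start of the episode below 0.02 m).
It fails at once if the long offcut is lifted more than 15 mm off the lane (z of long_bar in the frame of slope above 0.035 m).
It fails at once if the short offcut is displaced by more than 10 mm (distance of short_bar from where it was at the start of the episode above 0.01 m).
It fails at once if the puck is displaced by more than 20 mm (distance of puck from where it was at the start of the episode above 0.02 m).
It fails at once if the jar is displaced by more than 20 mm (distance of jar from where it was at the start of the episode above 0.02 m).
It fails at once if the dish is displaced by more than 20 mm (distance of dish from where it was at the start of the episode above 0.02 m).
It also fails if it takes over 35 s, if anything falls off the work surface, if the arm or the gripper's body presses on something with over 40 N, if the wrist force passes 120 N, or if a joint passes its speed limit or range.

## Working session

There is one attempt and no reset: what is moved stays moved. The work goes in short steps, Python scripts to look and compute and a shell command to move; the robot and the scene stay as the last step left them, time stands still between calls to the robot, and variables do not carry over. Pictures are saved under pics/ and viewed, about 8 in all and at most 12, crops included, and the job is handed in when it is done.

```bash
mkdir -p pics; cat > h.py <<'E'
from bench import r
import cv2,numpy as np
from scipy.spatial.transform import Rotation as R
def snap(n,f):
    c=r.camera(n); cv2.imwrite('pics/'+f,c['pixels'][:,:,::-1]); np.savez('pics/'+f+'.npz',**c); return c
def proj(c,P):
    P=np.atleast_2d(P); T=np.array(c['camera_from_world']); q=P@T[:3,:3].T+T[:3,3]
    return np.c_[c['cx']+c['fx']*q[:,0]/-q[:,2], c['cy']+c['fy']*-q[:,1]/-q[:,2]]
def ray(c,uv,z):
    T=np.array(c['camera_from_world']);o=-T[:3,:3].T@T[:3,3]
    d=T[:3,:3].T@np.array([(uv[0]-c['cx'])/c['fx'],-(uv[1]-c['cy'])/c['fy'],-1])
    return o+d*(z-o[2])/d[2]
E
python3 - <<'E'
from h import *
for n in('side','top'):
    c=snap(n,n+'0.png');print(n,{k:v for k,v in c.items() if k!='pixels'})
s=r.read_state();print(s,r.tip_extent)
E
```

```text
side {'fx': 385.64682897415815, 'fy': 385.64682897415815, 'cx': 257.0538155121215, 'cy': 193.4256351518045, 'camera_from_world': array([[-0.99879269, -0.04540526, -0.01874916,  0.60935928],
       [ 0.00844278, -0.53465493,  0.8450283 , -0.02854518],
       [-0.04839306,  0.84384979,  0.53439279, -0.84423205],
       [ 0.        ,  0.        ,  0.        ,  1.        ]])}
top {'fx': 350.1828923623038, 'fy': 350.1828923623038, 'cx': 252.84617476108818, 'cy': 192.63147150943166, 'camera_from_world': array([[ 0.01958693, -0.99976774, -0.00898976,  0.05578733],
       [ 0.99303034,  0.01840817,  0.11641258, -0.6348438 ],
       [-0.11622006, -0.01120727,  0.99316026, -0.76739338],
       [ 0.        ,  0.        ,  0.        ,  1.        ]])}
{'time': 0.1, 'joint_positions': array([-1.34965236,  0.33284345, -0.06469485,  1.46085002,  0.0216056 ,
        1.34986284, -0.08845593]), 'joint_vel': array([-0.00021678, -0.00116762, -0.0004353 , -0.00194731,  0.00167224,
        0.00118004,  0.0006622 ]), 'joint_torque': array([ 1.20876757e-03, -6.24542356e+01,  2.45708768e-02, -3.90710092e+01,
       -6.13485044e-02,  3.67936771e-02,  6.00469912e-05]), 'ee_pos': array([0.15076833, 0.60622897, 0.24381523]), 'eef_rot': array([ 1.21540969e-01,  9.92586213e-01, -6.32349387e-04, -4.63091059e-05]), 'ft_force': array([-0.02969215,  0.28709   , -0.23280671]), 'torque': array([ 0.00440455, -0.01726451, -0.05153932]), 'width': 0.08704904450021983} 0.022
```

View pics/side0.png

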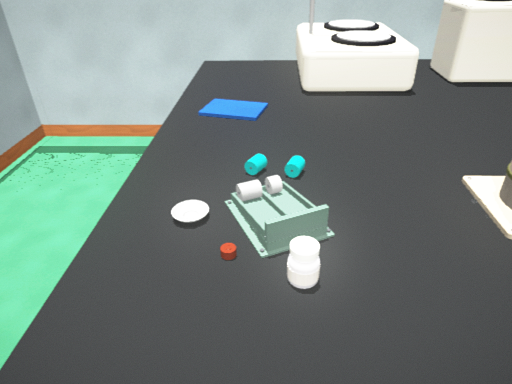

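View pics/top0.png

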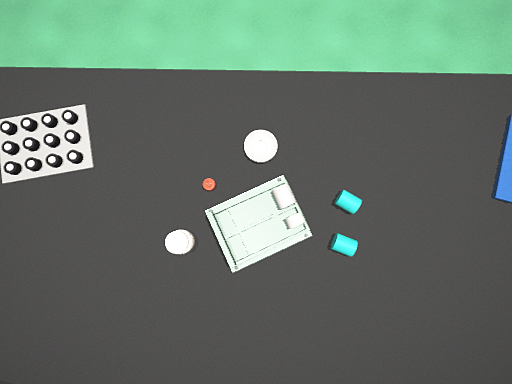

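Side view: steel bars at (249,190) and (274,184), turquoise decoys at (256,164) and (295,166), puck (229,252), jar (304,262), dish (190,212). Top view: steel bars at (284,197), the longer, and (293,221), turquoise at (348,202) and (344,245). The long grey bar in the gutter at (284,197) top and (249,190) side fits. I'll confirm it in one enlarged crop.

```bash
python3 - <<'E'
import cv2,numpy as np
a=cv2.imread('pics/top0.png')[165:285,195:325];b=cv2.imread('pics/side0.png')[165:260,215:340]
a=cv2.resize(a,None,fx=3.07,fy=3.07,interpolation=cv2.INTER_CUBIC);a=cv2.resize(a,(400,369));b=cv2.resize(b,(400,304),interpolation=cv2.INTER_CUBIC)
o=np.zeros((369,800,3),np.uint8);o[:,:400]=a;o[:304,400:]=b
cv2.imwrite('pics/crop0.png',o)
E
```

```text
(no output)
```

View pics/crop0.png

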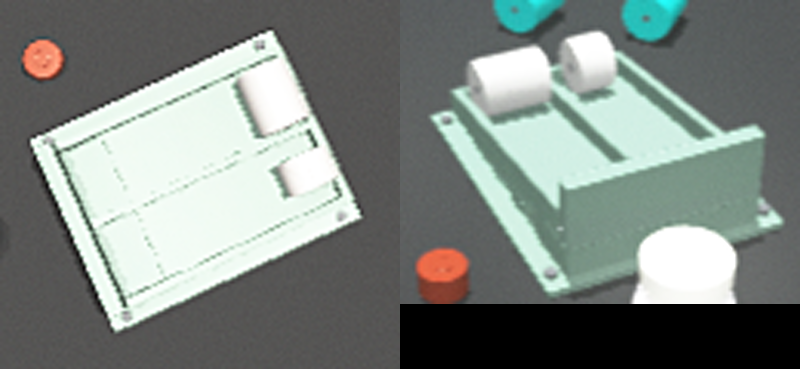

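The crop confirms it: grey steel, 48 mm-class bar in the outer lane (top crop (270,97), side crop (510,80)) is long_bar; the shorter grey bar in the other lane stays. Turquoise ones lie outside the gutter. Now fit the rig pose.

```bash
cat > fit.py <<'E'
from h import *
from scipy.optimize import least_squares
ct=np.load('pics/top0.png.npz');cs=np.load('pics/side0.png.npz')
h=.004
top=[((-.103,-.08,h),(283.1,174.7)),((-.103,.08,h),(312,234.2)),((.103,.08,h),(233,272.2)),((.103,-.08,h),(205.4,210.5))]
side=[((-.103,-.08,h),(224.7,201.6)),((.103,-.08,h),(263.4,256.9)),((.103,.08,h),(334.7,233.75))]
def W(p,P): c,s=np.cos(p[2]),np.sin(p[2]);P=np.atleast_2d(P);return np.c_[p[0]+c*P[:,0]-s*P[:,1],p[1]+s*P[:,0]+c*P[:,1],P[:,2]]
def res(p):
    return np.r_[(proj(ct,W(p,[a for a,_ in top]))-[b for _,b in top]).ravel(),(proj(cs,W(p,[a for a,_ in side]))-[b for _,b in side]).ravel()]
f=least_squares(res,[.6,.05,1.97]);p=f.x
if __name__=='__main__':
    print(p,f.fun.round(1).reshape(-1,2).tolist())
    for n,P in dict(long=(-.078,-.031,.034),short=(-.078,.031,.034),pl=(.084,-.08,.0707),pr=(.084,.08,.0707),cr1=(.05,-.059,.0297),cr2=(.05,.059,.0297)).items(): print(n,proj(ct,W(p,P)).round(1),proj(cs,W(p,P)).round(1),W(p,P).round(4))
E
python3 fit.py
```

```text
[0.56621928 0.05390437 2.03345205] [[-0.5, -0.6], [0.4, 0.4], [0.2, 0.5], [-0.6, 0.3], [0.0, -0.3], [-1.0, -0.4], [0.5, -0.1]]
long [[283.2 195.5]] [[248.4 190.5]] [[ 0.6288 -0.0021  0.034 ]]
short [[295.1 219.8]] [[273.5 184.2]] [[ 0.5733 -0.0297  0.034 ]]
pl [[208.3 205.1]] [[257.6 222.1]] [[0.6003 0.1648 0.0707]]
pr [[239.2 272.3]] [[332.8 201.1]] [[0.4571 0.0934 0.0707]]
cr1 [[227.8 208.5]] [[260.7 226.9]] [[0.5967 0.125  0.0297]]
cr2 [[249.7 255.3]] [[313.1 211.9]] [[0.4911 0.0723 0.0297]]
```

```bash
cat > where.py <<'E'
from fit import *
import sys
s=r.read_state();M=R.from_quat(s['eef_rot']).as_matrix();e=s['ee_pos'];tip=e+M[:,2]*r.tip_extent
def rig(P): d=P-np.r_[p[:2],0];c,s_=np.cos(p[2]),np.sin(p[2]);return np.r_[c*d[0]+s_*d[1],-s_*d[0]+c*d[1],d[2]]
yr=np.r_[-np.sin(p[2]),np.cos(p[2])]
ang=[np.arctan2(*(lambda a:(a[0]*b[1]-a[1]*b[0],a@b))(M[:2,1],b)) for b in(yr,-yr)]
print('t',s['time'],'tip rig mm',(rig(tip)*1000).round(1),'F',s['ft_force'].round(1),'w',s['width'])
print('turns about tool z',[-round(x,3) for x in ang],'tilt',M[:,2].round(3),'j',s['joint_positions'].round(2))
if len(sys.argv)>1:
    t=np.array(list(map(float,sys.argv[1:4])))/1000;print('shift cm tool',(100*M.T@(W(p,t)[0]-tip)).round(2),W(p,t))
E
python3 where.py -128 -31 90
python3 - <<'E'
from fit import *
for n,uv in dict(turq1=(348,202),turq2=(344,245),dish=(261,146),puck=(209,184)).items():
    P=ray(ct,uv,.02);print(n,P.round(3),((W([0,0,-p[2]],P-np.r_[p[:2],0]))*1000).round(0))
E
```

```text
turq1 [ 0.618 -0.154  0.02 ] [[-210.   47.   20.]]
turq2 [ 0.518 -0.144  0.02 ] [[-156.  131.   20.]]
dish [0.748 0.051 0.02 ] [[ -84. -161.   20.]]
puck [0.654 0.172 0.02 ] [[  66. -131.   20.]]Traceback (most recent call last):
  File "where.py", line 6, in <module>
    ang=[np.arctan2(*(lambda a:(a[0]*b[1]-a[1]*b[0],a@b))(M[:2,1],b)) for b in(yr,-yr)]
                     ~~~~~~~~~~~~~~~~~~~~~~~~~~~~~~~~~~~~^^^^^^^^^^^
TypeError: <lambda>() takes 1 positional argument but 2 were given
```

```bash
sed -i "s/^ang=.*/a=M[:2,1];ang=[np.arctan2(a[0]*b[1]-a[1]*b[0],a@b) for b in(yr,-yr)]/" where.py; python3 where.py -128 -31 90
```

```text
t 0.1 tip rig mm [679.7 125.3 221.8] F [-0.   0.3 -0.2] w 0.08704904450021983
turns about tool z [np.float64(-2.277), np.float64(0.864)] tilt [-0.    -0.001 -1.   ] j [-1.35  0.33 -0.06  1.46  0.02  1.35 -0.09]
shift cm tool [-64.31 -51.28  13.25] [[ 0.65109001 -0.04680292  0.09      ]]
```

```bash
python3 -m jog '[[-3.9,-3.1,0,0,0.91],[-3.9,-3.1,0,0,0.91],[-3.9,-3.1,0,0,0.91],[-3.9,-3.1,0,0,0.91],[-3.9,-3.1,0,0,0.91],[-3.9,-3.1,0,0,0.91],[-3.9,-3.1,0,0,0.91],[-3.9,-3.1,0,0,0.91],[-3.9,-3.1,0,0,0.91],[-3.9,-3.1,0,0,0.91]]' 20; python3 where.py -128 -31 90
```

```text
time: 1.1
ee_pos: [0.4513, 0.2113, 0.2395]
eef_rot: [0.115, 0.993, -0.002, -0.003]
ft_force: [1.3, 1.8, 0.1]
width: 0.0154
t 1.1 tip rig mm [192.1  32.7 217.5] F [1.3 1.8 0.1] w 0.015396605274872218
turns about tool z [np.float64(-2.264), np.float64(0.877)] tilt [-0.006 -0.004 -1.   ] j [-0.82  0.05  0.3   1.81 -0.02  1.29  0.83]
shift cm tool [-25.42 -20.48  12.73] [[ 0.65109001 -0.04680292  0.09      ]]
```

```bash
python3 -m jog '[[-3.8,-3.1,0,0,0.91],[-3.8,-3.1,0,0,0.91],[-3.8,-3.1,0,0,0.91],[-3.8,-3.1,0,0,0.91],[-3.8,-3.1,0,0,0.91],[-3.8,-3.1,0,0,0.91],[-2.6,-2,0,0,0.91],[0,0,0,0.14,0.91],[0,0,0,0.14,0.91],[0,0,0,0.14,0.91]]' 20; python3 where.py -128 -31 90
```

```text
time: 2.1
ee_pos: [0.6547, -0.0645, 0.2355]
eef_rot: [0.329, 0.944, -0.006, -0.003]
ft_force: [-0.4, -0.3, -0.1]
width: 0.0079
t 2.1 tip rig mm [-145.6  -26.1  213.5] F [-0.4 -0.3 -0.1] w 0.007855303043764097
turns about tool z [np.float64(-2.704), np.float64(0.438)] tilt [-0.01  -0.009 -1.   ] j [-0.41  0.46  0.61  1.4  -0.25  1.37  1.1 ]
shift cm tool [ 1.36  1.36 12.34] [[ 0.65109001 -0.04680292  0.09      ]]
```

```bash
python3 -m jog '[[0,0,0,0.14,0.91],[0,0,0,0.14,0.91],[0,0,0,0.14,0.91],[0,0,0,0.03,0.91],[0,0,2,0,0.91],[0,0,2,0,0.91],[0,0,2,0,0.91],[0,0,2,0,0.91],[0,0,1,0,0.91],[0,0,0,0,0.91]]' 20; python3 where.py -128 -31 31
```

```text
time: 3.1
ee_pos: [0.6518, -0.0648, 0.1385]
eef_rot: [0.542, 0.84, -0.009, -0.004]
ft_force: [-0.7, 0.1, 0.6]
width: 0.0082
t 3.1 tip rig mm [-144.5  -23.2  116.5] F [-0.7  0.1  0.6] w 0.008151316022768577
turns about tool z [np.float64(3.104), np.float64(-0.037)] tilt [-0.017 -0.01  -1.   ] j [-0.45  0.55  0.66  1.52 -0.34  1.21  0.69]
shift cm tool [1.69 0.88 8.53] [[ 0.65109001 -0.04680292  0.031     ]]
```

```bash
python3 -m jog '[[0.3,0.4,1,-0.037,0.91],[0.3,0.4,1,0,0.91],[0,0,1,0,0.91],[0,0,1,0,0.91],[0,0,1,0,0.91],[0,0,1,0,0.91],[0,0,1,0,0.91],[0,0,1,0,0.91],[0,0,0.5,0,0.91],[0,0,0,0,0.91]]' 20; python3 where.py -128 -31 31
python3 - <<'E'
from h import *
a=snap('top','top1.png')['pixels'];b=snap('side','side1.png')['pixels']
a=cv2.resize(a[145:285,195:345],(400,373),interpolation=2);b=cv2.resize(b[120:260,200:350],(400,373),interpolation=2)
cv2.imwrite('pics/c1.png',np.hstack([a,b])[:,:,::-1])
E
```

```text
time: 4.1
ee_pos: [0.6562, -0.0574, 0.0495]
eef_rot: [0.527, 0.85, -0.008, -0.003]
ft_force: [-0.2, -0.4, -0.1]
width: 0.0075
t 4.1 tip rig mm [-139.9  -30.5   27.5] F [-0.2 -0.4 -0.1] w 0.007489743334096258
turns about tool z [np.float64(3.139), np.float64(-0.003)] tilt [-0.014 -0.01  -1.   ] j [-0.42  0.65  0.61  1.57 -0.39  1.06  0.75]
shift cm tool [ 1.19  0.04 -0.35] [[ 0.65109001 -0.04680292  0.031     ]]
```

View pics/c1.png

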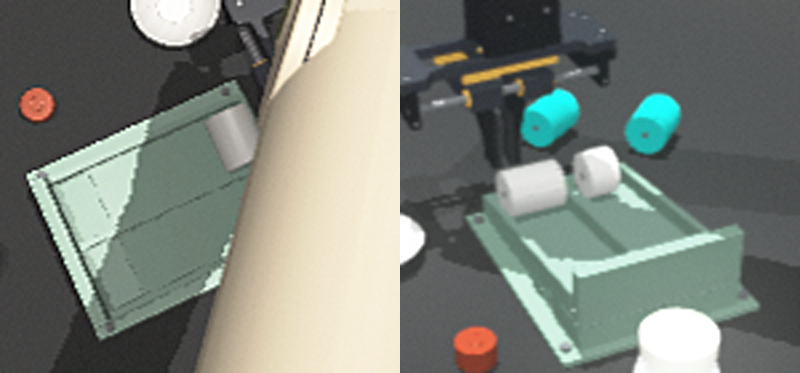

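Top view: puck crop (37,103), dish (175,15) untouched, long_bar at crop (233,138). Side view: closed fingers at crop (503,150) stand squarely behind long_bar (532,187), clear of short_bar (597,170). Push slowly.

```bash
python3 -m jog '[[0.6,0,-0.1,0,0.91],[0.6,0,-0.05,0,0.91],[0.6,0,0,0,0.91],[0.5,0,0,0,0.91],[0.5,0,0,0,0.91],[0.4,0,0,0,0.91],[0.4,0,-0.05,0,0.91],[0.4,0,-0.05,0,0.91],[0.4,0,-0.05,0,0.91],[0.4,0,-0.05,0,0.91]]' 20; python3 where.py 33 -31 43
```

```text
time: 5.2
ee_pos: [0.6356, -0.0121, 0.0568]
eef_rot: [0.528, 0.849, -0.007, -0.0]
ft_force: [0.4, -2.6, 0.8]
width: 0.0078
t 5.2 tip rig mm [-90.2 -32.4  34.8] F [ 0.4 -2.6  0.8] w 0.0077911365872864805
turns about tool z [np.float64(3.138), np.float64(-0.004)] tilt [-0.008 -0.011 -1.   ] j [-0.52  0.59  0.62  1.64 -0.37  1.04  0.67]
shift cm tool [12.31 -0.19 -0.9 ] [[0.57923149 0.0972712  0.043     ]]
```

```bash
python3 -m jog '[[0.3,-0.05,0.2,0,0.91],[0.3,-0.05,0.2,0,0.91],[0.4,-0.05,0.1,0,0.91],[0.4,0,0,0,0.91],[0.4,0,-0.02,0,0.91],[0.4,0,-0.02,0,0.91],[0.4,0,-0.02,0,0.91],[0.4,0,-0.02,0,0.91],[0.4,0,-0.02,0,0.91],[0.4,0,-0.02,0,0.91]]' 20; python3 where.py 33 -31 43
```

```text
time: 6.2
ee_pos: [0.6157, 0.024, 0.0523]
eef_rot: [0.528, 0.849, -0.007, -0.0]
ft_force: [1.1, -1.9, 1.8]
width: 0.0078
t 6.2 tip rig mm [-49.  -30.6  30.3] F [ 1.1 -1.9  1.8] w 0.007800614841068091
turns about tool z [np.float64(3.138), np.float64(-0.004)] tilt [-0.008 -0.012 -1.   ] j [-0.59  0.56  0.62  1.7  -0.36  1.01  0.61]
shift cm tool [ 8.19 -0.01 -1.32] [[0.57923149 0.0972712  0.043     ]]
```

```bash
python3 -m jog '[[0.4,0,-0.06,0,0.91],[0.4,0,-0.06,0,0.91],[0.4,0,-0.06,0,0.91],[0.4,0,-0.06,0,0.91],[0.4,0,-0.06,0,0.91],[0.4,0,-0.06,0,0.91],[0.4,0,-0.06,0,0.91],[0.4,0,-0.06,0,0.91],[0.4,0,-0.06,0,0.91],[0.4,0,-0.06,0,0.91]]' 20; python3 where.py 33 -31 43
python3 - <<'E'
from h import *
b=snap('side','side2.png')['pixels'];a=snap('top','top2.png')['pixels']
a=cv2.resize(a[145:285,195:345],(400,373),interpolation=2);b=cv2.resize(b[120:260,200:350],(400,373),interpolation=2)
cv2.imwrite('pics/c2.png',np.hstack([a,b])[:,:,::-1])
E
```

```text
time: 7.2
ee_pos: [0.5963, 0.0632, 0.0586]
eef_rot: [0.528, 0.849, -0.007, -0.0]
ft_force: [0.8, -1.7, 0.7]
width: 0.0079
t 7.2 tip rig mm [ -5.3 -30.8  36.6] F [ 0.8 -1.7  0.7] w 0.007864381817055678
turns about tool z [np.float64(3.138), np.float64(-0.004)] tilt [-0.008 -0.012 -1.   ] j [-0.68  0.52  0.62  1.74 -0.34  1.    0.53]
shift cm tool [ 3.82 -0.01 -0.66] [[0.57923149 0.0972712  0.043     ]]
```

View pics/c2.png

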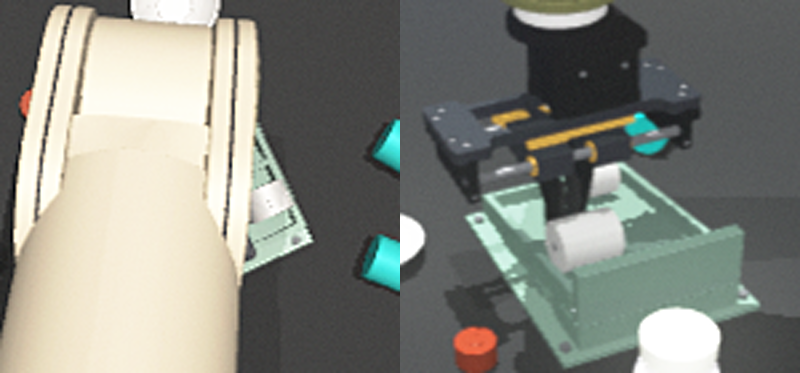

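The bar (side crop (585,238)) is square in its lane ahead of the fingers, with short_bar still at (605,180). Next comes the slow stretch over the crest.

```bash
python3 -m jog '[[0.3,0,-0.03,0,0.91],[0.3,0,-0.03,0,0.91],[0.3,0,-0.03,0,0.91],[0.3,0,-0.03,0,0.91],[0.3,0,-0.03,0,0.91],[0.3,0,-0.03,0,0.91],[0.3,0,-0.03,0,0.91],[0.3,0,-0.03,0,0.91],[0.2,0,-0.03,0,0.91],[0.2,0,-0.03,0,0.91]]' 20; python3 where.py 33 -31 41
python3 - <<'E'
from h import *
b=snap('side','side3.png')['pixels']
cv2.imwrite('pics/c3.png',cv2.resize(b[150:260,220:350],(780,660)[:2] if 0 else (650,550),interpolation=2)[:,:,::-1])
E
```

```text
time: 8.3
ee_pos: [0.5822, 0.0914, 0.0612]
eef_rot: [0.527, 0.85, -0.007, -0.001]
ft_force: [0.4, 0.1, -0.3]
width: 0.0078
t 8.3 tip rig mm [ 26.3 -30.8  39.2] F [ 0.4  0.1 -0.3] w 0.007752514295603567
turns about tool z [np.float64(3.139), np.float64(-0.003)] tilt [-0.01  -0.011 -1.   ] j [-0.73  0.49  0.62  1.77 -0.32  1.    0.47]
shift cm tool [ 0.67  0.02 -0.18] [[0.57923149 0.0972712  0.041     ]]
```

View pics/c3.png

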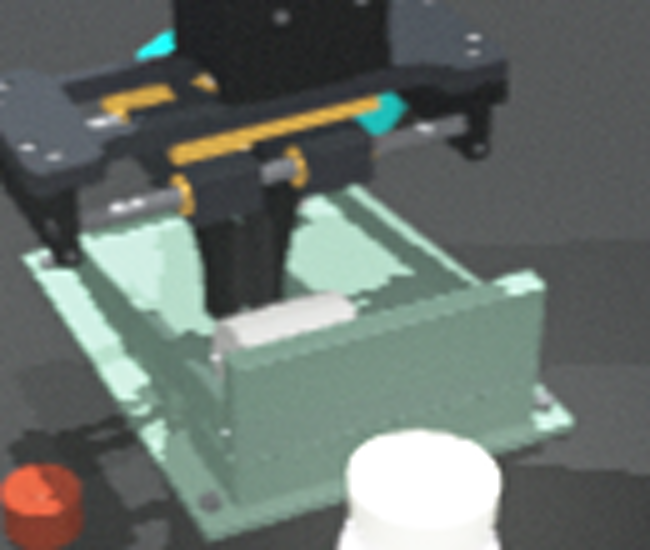

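The bar top (crop (285,322)) shows just behind the stop plate and the contact force has gone to zero, so it has likely dropped into the seat. I'll back off, lift clear and check.

```bash
python3 -m jog '[[-0.5,0,0,0,0.91],[-1,0,0,0,0.91],[-1,0,-1,0,0.91],[0,0,-3,0,0.91],[0,0,-4,0,0.91],[0,0,-4,0,0.91],[0,0,-3,0,0.91],[-4,-2,0,0,0.91],[-4,-2,0,0,0.91],[-4,-2,0,0,0.91]]' 20;python3 -m jog '[[-4,-2.5,0,0,0.91],[-4,-2.5,0,0,0.91],[-4,-2.5,0,0,0.91],[-4,-2.5,0,0,0.91],[-4,-2.5,0,0,0.91],[-4,-2.5,0,0,0.91],[-3,-2,0,0,0.91],[0,0,0,0,0.91],[0,0,0,0,0.91],[0,0,0,0,0.91]]' 20
python3 - <<'E'
from fit import *
b=snap('side','side4.png')['pixels'];a=snap('top','top4.png')['pixels']
P=W(p,(.063,-.031,.0457));print('expected seat centre',proj(ct,P),proj(cs,P))
a=cv2.resize(a[145:285,165:315],(400,373),interpolation=2);b=cv2.resize(b[140:280,190:340],(400,373),interpolation=2)
cv2.imwrite('pics/c4.png',np.hstack([a,b])[:,:,::-1])
E
```

```text
time: 9.35
ee_pos: [0.5976, -0.0702, 0.2248]
eef_rot: [0.526, 0.851, -0.006, 0.0]
ft_force: [-0.1, 0.1, -0.7]
width: 0.0077
time: 10.35
ee_pos: [0.5545, -0.4192, 0.2384]
eef_rot: [0.534, 0.846, -0.009, 0.005]
ft_force: [-0.1, -0.4, 0.3]
width: 0.0082
expected seat centre [[227.27383155 221.62600106]] [[276.64026215 220.18097918]]
```

View pics/c4.png

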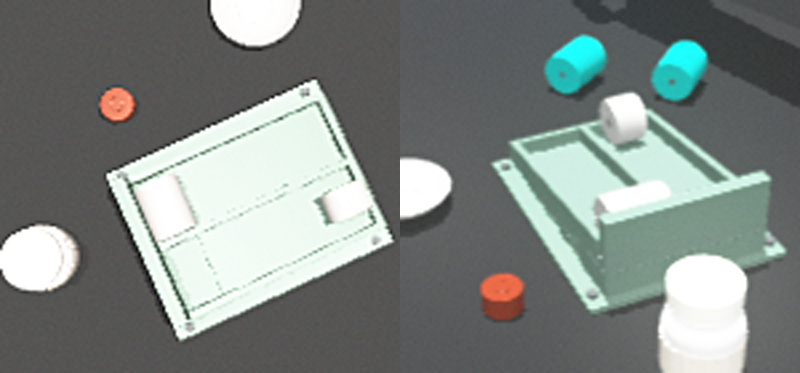

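Top view: long_bar centre is at crop (167,206), full pixel (227.6,222.3), against (227.3,221.6) expected for the seat. It is square to the lane and against the stop. short_bar (294,220), the puck, the jar (180,242) and the dish are all unmoved.

```bash
python3 -c "
from bench import r
print(r.close_job())"
```

```text
the job is handed in; nothing more can be done
None
```

The long bar is in the seat against the stop. I pushed it up its lane with the nearly closed fingertips, never gripping it, let it drop over the crest, then backed off. The job was handed in at about 10.5 s of the 35 s allowed.

- **Final position:** about 2 s after the fingers let go, the bar's image centre was within 1 px (about 2 mm) of where a seated bar should appear, and it looked square to the lane. I read this by eye from one picture, so the fine limits on x, z and angle are not measured more closely than that. I also did not compare two later pictures to prove it was at rest.
- **Things left alone:** the short bar, puck, jar and dish showed no visible movement between the first and last pictures.
- **Forces:** in the readings after each move, the wrist force stayed at about 3 N or less. It fell to near zero as the bar dropped into the seat.
- **One correction:** early in the push the fingertips rose about 4 mm more than intended, so I lowered them before going on. No other check failed or disagreed.

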